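Leave the bearing wash pot to air

TASK

The washed bearings in the steel pot must air-dry under the strainer lid. Pick up both lids together, nested as they lie, by the black knob, lower them onto the pot until both are fully home and only then let go of the knob; then take the blue dust cap by its neck and lift it straight off alone, leaving the strainer lid seated and undisturbed. Finish still holding the cap level in the gripper, clear above the top of the knob, with the pot left standing where it was and the car parts round about not disturbed.

Things in the scene. Friction and masses are not known exactly. Their poses are not given: they have to be found in the camera images.
- pot: Loose round steel wash pot, open at the top, 84 mm outside diameter, 76 mm bore, 70 mm tall, about 0.55 kg, standing on the table with ball bearings on its floor. Origin: centre of its underside; z up.
- strainer: Inner lid (0.14 kg): perforated aluminium disc, 84 mm across, with a loose 69 mm plug below for the pot's bore and a 12 mm stem with a black knob on top. Origin: centre of the plug's underside; z up. Heights above it: plug 0-10 mm, disc 10-14, stem 14-35, knob 35-59. Starts on the table, standing on its plug under the cap. Fully home (disc on the pot's rim), its origin is 60 mm above the pot's.
- knob (a point): Centre of the strainer lid's black knob (cylinder, 18 mm diameter, 24 mm tall), 47 mm above that lid's origin. Nested, its lower end is 3 mm above the cap's neck. Lifting by it carries both lids: the cap just rests on the strainer disc.
- cap: Outer lid (0.09 kg): loose round blue plastic dust cap, 100 mm across, no catch; the knob passes up through its neck with 3 mm play. Origin: centre of the plane of the skirt's lower edge; z up. Heights above it: skirt 0-12 mm (95 mm inside), top plate 12-15, neck 15-30. Nested, its origin is 2 mm above the strainer's; on the closed pot 62 mm above the pot's. It clears the knob after rising 57 mm.
- neck (a point): Centre of the cap's round neck (34 mm outside, 24 mm bore, 15 mm tall: the place to grip the cap), half way up: 22.5 mm above the cap's origin. Nested, the knob's top stands 34.5 mm above this point.
- gearbox: Bystander: faded yellow plastic gearbox half shell, 70 x 44 x 24 mm, loose. Origin: centre of its underside.
- bumper: Bystander: red plastic front bumper, about 150 mm wide along its y, 50 mm deep, 14 mm high, loose. Origin: on the table under its middle.
- rim: Bystander: polished aluminium wheel rim, 57 mm across, 30 mm high, lying flat, loose. Origin: centre of its underside.
- idler: Bystander: white nylon idler gear, 38 mm across, 11 mm high, lying flat, loose. Origin: centre of its underside.
- clip_axle: Bystander: steel spring clip on a small dark wooden base, 50 x 60 mm, gripping a chrome rear axle 170 mm long that lies level along its y, 29 mm above the table; 42 mm high, fixed. Origin: centre of the base's underside.
- dish: Bystander: round steel screw dish, 74 mm across, 14 mm high, fixed. Origin: centre of its underside.

How it is judged (in metres and radians):
On the way, in this order (a step that is already met when the one before it is completed fails the run):
1. both lids, nested, have been lifted together off the table by the knob (height (world z) of strainer above 0.03 m and contact force between the fingers and strainer above 0.3 N and z of cap in the frame of strainer below 0.006 m and horizontal distance between cap and strainer below 0.006 m), for 0.2 s.
2. both lids have been lowered onto the pot and are home (within 3.5 mm) while the knob is still held (z of strainer in the frame of pot below 0.0635 m and horizontal distance between strainer and pot below 0.006 m and contact force between the fingers and strainer above 0.3 N and z of cap in the frame of strainer below 0.006 m and horizontal distance between cap and strainer below 0.006 m), for 0.1 s.
3. the knob has been let go with both lids fully home on the pot (z of strainer in the frame of pot between 0.056 and 0.0625 m and horizontal distance between strainer and pot below 0.006 m and angle between strainer's own z axis and vertical below 0.06 rad and z of cap in the frame of strainer below 0.006 m and horizontal distance between cap and strainer below 0.006 m and contact force between each of the arm, the fingers and strainer below 0.05 N), for 0.2 s.
At the end, for the whole second after the job is handed in: Cap held level (11 deg) and still by the fingers, clear of strainer and pot, lower edge over 122 mm up; strainer untouched and home on the pot (2.5 mm in height, 6 mm off centre, 3.4 deg); pot upright within 30 mm and each loose car part within 20 mm of its start (height (world z) of cap above 0.122 m and angle between cap's own z axis and vertical below 0.2 rad and contact force between the fingers and cap above 0.5 N and contact force between each of cap, the arm, the fingers and strainer below 0.05 N and contact force between cap and pot below 0.05 N and linear speed of cap below 0.03 m/s and z of strainer in the frame of pot between 0.056 and 0.0625 m and horizontal distance between strainer and pot below 0.006 m and angle between strainer's own z axis and vertical below 0.06 rad and angle between pot's own z axis and vertical below 0.05 rad and height (world z) of pot below 0.004 m and linear speed of strainer below 0.02 m/s and distance of pot from where it was at the start of the episode below 0.03 m and distance of each of gearbox, bumper, rim, idler from where it was at the start of the episode below 0.02 m); the arm keeps its last pose, push and grip.
It fails at once if the cap came off (by more than 8 mm) while the strainer lid was not home on the pot, or the strainer lid was raised or unseated with or after it ((z of cap in the frame of strainer above 0.01 m or horizontal distance between cap and strainer above 0.02 m) and (z of strainer in the frame of pot above 0.064 m or z of strainer in the frame of pot below 0.05 m or horizontal distance between strainer and pot above 0.008 m)).
It fails at once if the pot was tipped or pushed more than 30 mm away (angle between pot's own z axis and vertical above 0.25 rad or distance of pot from where it was at the start of the episode above 0.03 m).
It fails at once if one of the loose car parts was moved more than 20 mm (distance of any of gearbox, bumper, rim, idler from where it was at the start of the episode above 0.02 m).
It also fails if it takes over 53 s, if anything falls off the work surface, if the arm or the gripper's body presses on something with over 40 N, if the wrist force passes 120 N, or if a joint passes its speed limit or range.

ROBOT

A 6-joint arm with a two-finger parallel gripper is mounted at the origin on the work surface. World frame = base frame: x ahead of the robot, y to its left, z up, the work surface at z = 0. Lengths are in mm, angles in rad, forces in N, time in s.
With the tool pointing down it reaches from about 325 to 850 mm from the base axis. Payload 4.4 kg.
Tool frame: the origin (TCP) lies at the very end of the fingers, on their centre line; the grasp point (between the pads) lies 19 mm behind it; y points along the fingers, z is the direction in which the jaws open and shut, and the axes are right-handed (so a half turn about y gives the same grasp; the last joint's range is limited). The gripper opens to 94 mm and grips with 3 to 60 N. Pads are 16 mm wide; open, the fingers measure 119 mm over their backs; the gripper's body (75 mm by 177 mm) begins 78 mm behind the grasp point.
Start: joints at [0.984, 0.207, 1.542, -0, 1.393, -0.15], TCP at [243.259, 521.011, 205.447] pointing down, gripper open.
Joint ranges: [-2.73, 2.73], [-0.86, 2.22], [0.23, 2.46], [-1.11, 4.25], [0.08, 2.63], [-2.82, 2.82]. Speed limits (rad/s): [2.79, 2.79, 3.14, 3.14, 3.14, 3.14].

INTERFACE

Orientations are given as a unit quaternion [x, y, z, w].
In Python, from plant import robot gives the robot as it stands. The module is installed in compiled form; this text tells all that it offers.
- The arm moves only by the shell command python3 -m crank 'ROWS' [OPENING] [FORCE]. ROWS is JSON, a list of rows, each a list of 4 numbers: the shift along the tool's x, y, z in m, then the turn about the tool's y in rad. In form: [[dx, dy, dz, spin], ...]. A call has 1 to 12 rows; each row is the pose to reach, as a shift and turn from the pose measured when the call began, along the tool's axes at that moment; what a row does not reach only later rows make up. A row lasts 1/12 s, in which the tool goes at most 41.7 mm and 7.16 degrees, less where a joint would pass 70% of its speed; a pose out of reach is approached as far as the arm can. A call with a gripper value outside its range is refused whole. OPENING is the finger opening in m, from 0 to 0.094, set as the call begins (- or left out, the last holds). The fingers move at their own pace and stop on an object; FORCE is the grip in N (left out, the last holds). Time passes only in rows, so rows that repeat a pose let the fingers close. It gives the time, the measured TCP pose, the force and the opening at its end, in the units of the state.
- robot.sense(): the state, without advancing time (a new reading comes with each control period).
- robot.capture(name): name is "side" or "top" or "wrist"; returns (picture, depth): 400x640x3 uint8, red, green, blue; 400x640 float32, mm along the optical axis (not along the pixel's ray), 0 where there is no reading.
- robot.get_calibration(name): a dict with "camera_matrix" (3x3 intrinsics, pixels), "k1" (the pictures are not rectified: a ray, as slopes to the right and down, at radius r is drawn at 1 + k1 r^2 times it, then the intrinsics apply), "cam_to_world" (4x4, takes a point from camera to world coordinates); the wrist camera has in their place "T_tool_cam" (4x4, takes a point from camera to tool coordinates, whose origin is the TCP and whose axes are the tool frame's). Camera axes: x right, y down, z forward; pixel columns grow to the right and rows downward; lengths in mm; the calibration is good to about 2 mm. A picture is of the moment at which its call begins: read the wrist's pose just before it. get_calibration takes no time and is no camera call.
- robot.sign_off(): hands the job in, once; it reports no verdict.
The state is a dict: "clock": time; "joint_positions": joint angles; "qvel": joint speeds; "tau": joint torques, N m; "ee_pos": TCP position; "tcp_rot": TCP orientation; "ft_force": force on the tool from outside, world axes, zero at the start; "moment": the same for the moment, N m; "finger_gap": finger opening in mm.
Only numpy, scipy, OpenCV 4.12 (cv2) and the standard library are available. Lean on these libraries where they do the work, as an engineer would, in place of code of your own. Each camera call takes 0.05 s, during which the arm holds its last target.

## Working session

There is one attempt and no reset: what is moved stays moved. The work goes in short steps, Python scripts to look and compute and a shell command to move; the robot and the scene stay as the last step left them, time stands still between calls to the robot, and variables do not carry over. Pictures are saved under pics/ and viewed, and the job is handed in when it is done.

```bash
mkdir -p pics; cat > h.py <<'E'
import numpy as np, cv2, pickle
from plant import robot
from scipy.spatial.transform import Rotation as R
def T_tool(s):
    T=np.eye(4);T[:3,:3]=R.from_quat(s['tcp_rot']).as_matrix();T[:3,3]=s['ee_pos'];return T
def snap(cam,fn):
    s=robot.sense(); c=robot.get_calibration(cam); im,d=robot.capture(cam)
    cw=c['cam_to_world'] if 'cam_to_world' in c else T_tool(s)@np.array(c['T_tool_cam'])
    cv2.imwrite('pics/'+fn+'.png',im[:,:,::-1]); pickle.dump((im,d,np.array(c['camera_matrix']),c['k1'],np.array(cw),s),open(fn+'.pkl','wb'))
def load(fn): return pickle.load(open(fn+'.pkl','rb'))
def rays(fn,uv):
    im,d,K,k1,T,s=load(fn); uv=np.atleast_2d(uv).astype(float)
    # model x_d = x(1+k1 r^2): OpenCV radial k1
    p=cv2.undistortPoints(uv[:,None],K,np.array([k1,0,0,0.]))[:,0]
    v=np.c_[p,np.ones(len(p))]@T[:3,:3].T
    return T[:3,3],v
def onz(fn,uv,z):
    o,v=rays(fn,uv); return o+v*((z-o[2])/v[:,2])[:,None]
def dep(fn,uv):
    o,v=rays(fn,uv); d=load(fn)[1]; uv=np.atleast_2d(uv).astype(int)
    return o+v*d[uv[:,1],uv[:,0]][:,None]
E
python3 - <<'E'
from h import *
s=robot.sense()
print(s)
for c in('side','top','wrist'):
    snap(c,c+'0'); print(c,load(c+'0')[2:5])
print(T_tool(s))
E
```

```text
{'clock': 0.0, 'joint_positions': array([ 9.83489050e-01,  2.07420226e-01,  1.54291927e+00,  2.19330872e-05,
        1.39351774e+00, -1.50485182e-01]), 'qvel': array([ 1.74531310e-03,  5.72929509e-05, -7.03810365e-04, -5.43373506e-04,
        2.04488849e-03,  2.80351257e-04]), 'tau': array([ 2.77219715e-04, -3.70898223e+01, -2.81408536e+01,  6.98252977e-02,
        3.65494285e-02, -1.29092045e-04]), 'ee_pos': array([242.80799324, 520.33612784, 204.30715477]), 'tcp_rot': array([ 0.69105132, -0.15351204,  0.1529204 , -0.68956325]), 'ft_force': array([ 0.37041485, -0.06066359,  0.45863869]), 'moment': array([-0.0038322 ,  0.03282194,  0.03876882]), 'finger_gap': 94.08694427090884}
side (array([[509.97480524,   0.        , 327.04022913],
       [  0.        , 509.97480524, 200.9358879 ],
       [  0.        ,   0.        ,   1.        ]]), -0.10793102307069029, array([[ 9.91298074e-01, -9.19831535e-02,  9.41659564e-02,
         4.40202266e+02],
       [-1.31578920e-01, -7.13512166e-01,  6.88176849e-01,
        -8.74667461e+02],
       [ 3.88787884e-03, -6.94578641e-01, -7.19406281e-01,
 
[... 730 characters left out ...]
201.70383928],
       [  0.        ,   0.        ,   1.        ]]), -0.03352501581025994, array([[ 4.23547125e-01,  8.75390502e-01,  2.33022107e-01,
         1.74002839e+02],
       [ 9.05867472e-01, -4.08309505e-01, -1.12638675e-01,
         5.51606366e+02],
       [-3.45768519e-03,  2.58794934e-01, -9.65926098e-01,
         3.83590293e+02],
       [ 0.00000000e+00,  0.00000000e+00,  0.00000000e+00,
         1.00000000e+00]]))
[[ 9.06098811e-01 -1.27282215e-03  4.23064209e-01  2.42807993e+02]
 [-4.23065969e-01 -1.87315119e-03  9.06096947e-01  5.20336128e+02]
 [-3.60837038e-04 -9.99997436e-01 -2.23574781e-03  2.04307155e+02]
 [ 0.00000000e+00  0.00000000e+00  0.00000000e+00  1.00000000e+00]]
```

View pics/top0.png

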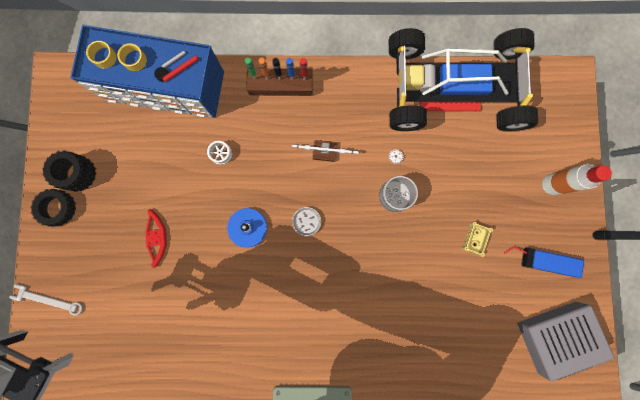

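View pics/side0.png

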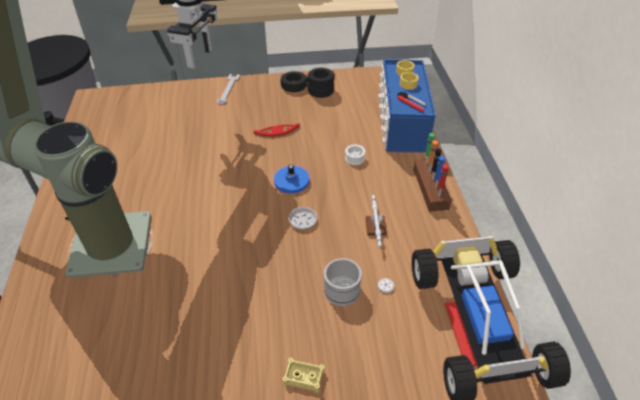

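View pics/wrist0.png

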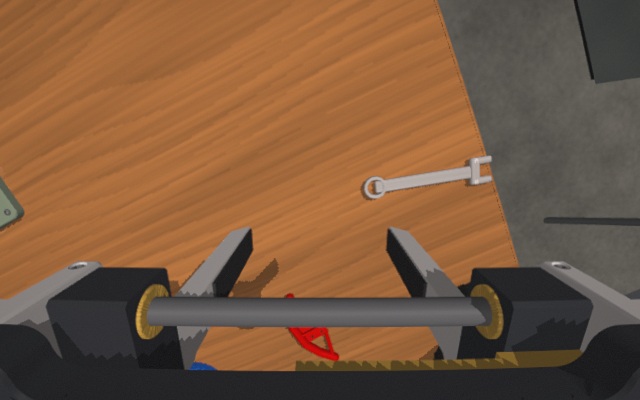

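The top view shows the cap at (246,228) with the knob at (246,226), the pot at (399,193), and the dish at (307,221) between them. The side view shows the cap at (291,180), the knob at about (291,169) and the pot at (342,281). Next I'll measure these.

```bash
python3 - <<'E'
from h import *
from scipy.optimize import least_squares
def fitc(P):
    r=least_squares(lambda q:np.hypot(P[:,0]-q[0],P[:,1]-q[1])-q[2],[*P[:,:2].mean(0),50],loss='soft_l1',f_scale=2);return r.x,np.abs(r.fun).mean()
for fn,(x,y) in(('top0',(246,228)),('side0',(291,180))):
    im,d,K,k1,T,s=load(fn); hsv=cv2.cvtColor(im,cv2.COLOR_RGB2HSV)
    m=cv2.inRange(hsv,(100,120,50),(130,255,255)); w=np.zeros_like(m); w[y-35:y+35,x-35:x+35]=1; m*=w
    cs=cv2.findContours(m,cv2.RETR_EXTERNAL,cv2.CHAIN_APPROX_NONE)[0]; c=max(cs,key=cv2.contourArea)[:,0]
    h=cv2.convexHull(c)[:,0]; print(fn,'cap contour ellipse',cv2.fitEllipse(h))
    for z in(5,15,17): print(z,fitc(onz(fn,c,z)))
    # dark knob
    k=((im.max(2)<70)&(w>0)).astype(np.uint8); n,l,st,ce=cv2.connectedComponentsWithStats(k)
    for i in range(1,n):
        if st[i,4]>4: print('dark',st[i],ce[i])
    # depth cloud around cap
    ys,xs=np.mgrid[y-35:y+35,x-35:x+35]; P=dep(fn,np.c_[xs.ravel(),ys.ravel()])
    print('zhist',np.histogram(P[:,2],bins=np.arange(-10,80,5)))
    t=P[(P[:,2]>48)&(P[:,2]<75)]; print('knob top',len(t),np.median(t,0))
    t=P[(P[:,2]>25)&(P[:,2]<40)]; print('neck',len(t),t.mean(0))
for fn,(x,y) in(('top0',(399,193)),('side0',(342,281))):
    ys,xs=np.mgrid[y-40:y+40,x-40:x+40]; P=dep(fn,np.c_[xs.ravel(),ys.ravel()])
    t=P[(P[:,2]>64)&(P[:,2]<77)]; print('pot',fn,len(t),np.median(t[:,2]),fitc(t),t.min(0),t.max(0))
E
python3 -c "
import cv2
for n,x,y in(('top0',246,228),('top0',399,193),('side0',291,180),('side0',342,281)):
    a=cv2.imread(f'pics/{n}.png')[y-40:y+40,x-40:x+40]; cv2.imwrite(f'pics/c_{n}_{x}.png',cv2.resize(a,None,fx=5,fy=5,interpolation=2))
import numpy as np
f=[cv2.imread(f'pics/c_{n}.png') for n in('top0_246','side0_291','top0_399','side0_342')]
cv2.imwrite('pics/crops.png',cv2.resize(np.vstack([np.hstack(f[:2]),np.hstack(f[2:])]),(600,600)))
"
```

```text
top0 cap contour ellipse ((246.76478576660156, 227.41366577148438), (38.407997131347656, 39.38512420654297), 44.84101104736328)
5 (array([482.72713128, 170.31363825,  48.8612182 ]), np.float64(0.659828321653731))
15 (array([482.43282137, 168.59042408,  48.37674605]), np.float64(0.6533006198469868))
17 (array([482.37395935, 168.24578049,  48.27985181]), np.float64(0.6519950249319494))
dark [242 224   7   7  25] [245.56 227.  ]
zhist (array([  23, 2117, 1487,   18,  223,  831,   45,   31,   45,    4,    1,
          0,    8,   29,   11,    0,    0]), array([-10,  -5,   0,   5,  10,  15,  20,  25,  30,  35,  40,  45,  50,
        55,  60,  65,  70,  75]))
knob top 48 [481.93220839 169.18141643  58.16311122]
neck 80 [482.56267511 169.46889423  30.92602794]
side0 cap contour ellipse ((291.2016296386719, 179.1836395263672), (26.16521644592285, 34.37106704711914), 86.2497329711914)
5 (array([481.17529899, 171.57874969,  48.3822743 ]), np.float64(6.113802318652575))
15 (array([480.7638426 , 161.04527632,  47.89375122]), np.float64(6.052331530132032))
17 (array([480.68151295, 158.93859169,  47.79605056]), np.float64(6.040035593161664))
dark [289 168   4   6  20] [290.65 170.75]
zhist (array([  77, 2125, 1753,  123,  196,  410,   77,   29,   35,    9,    7,
         10,    8,   21,    7,    0,    0]), array([-10,  -5,   0,   5,  10,  15,  20,  25,  30,  35,  40,  45,  50,
        55,  60,  65,  70,  75]))
knob top 41 [482.48784088 165.55493331  56.74197613]
neck 73 [481.36006538 164.48077473  31.30909316]
pot top0 198 69.17507078439684 (array([ 568.11611828, -211.59141436,   39.51080786]), np.float64(1.1302726571320796)) [ 527.48849954 -252.39892544   64.16288303] [ 609.16627568 -170.23919251   73.92297662]
pot side0 245 68.11288046957532 (array([ 566.46557631, -211.63032732,   39.36498744]), np.float64(1.4149638266189835)) [ 526.61948018 -253.97582563   64.0245461 ] [ 606.75698734 -169.2265355    73.65639361]
```

View pics/crops.png

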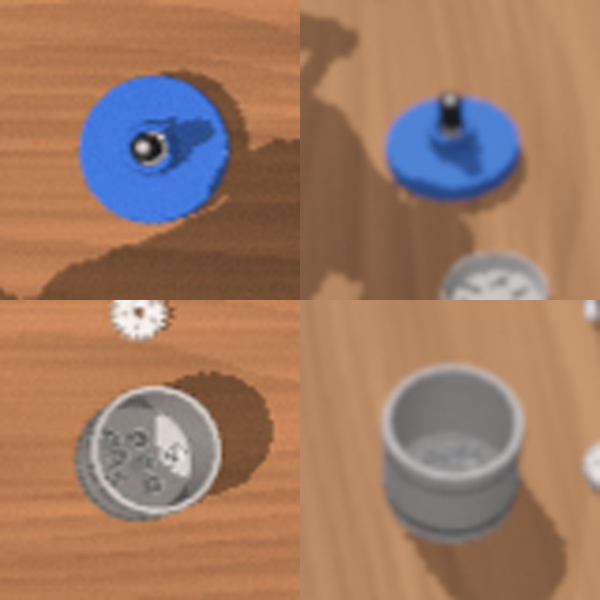

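The crops show the knob inside the neck on the blue cap, with a clean cap outline, and the pot rim as a bright ring with bearings inside it. The depth clouds from both cameras agree to 2-4 mm: knob (482,168) with top ~58, neck top ~31, pot (567,-211.6) with rim ~69. Those heights match the stated ones. I'll move above the knob and refine with the wrist camera.

```bash
python3 -m crank '[[0.03,0,-0.018,0],[0.06,0,-0.036,0],[0.09,0,-0.054,0],[0.12,0,-0.072,0],[0.155,0,-0.092,0],[0.19,0,-0.113,0],[0.225,0,-0.134,0],[0.26,0,-0.155,0],[0.295,0,-0.176,0],[0.33,0,-0.197,0],[0.355,0,-0.211,0],[0.365,0,-0.217,0]]' 0.094
python3 -m crank '[[0,0,0,0],[0,0,0,0],[0,0,0,0]]'
python3 - <<'E'
from h import *
s=robot.sense(); print(s['ee_pos'],s['qvel'].round(3)); snap('wrist','w1'); print(T_tool(s)[:3,:3].round(4))
E
```

```text
clock: 1.15
ee_pos: [483.7, 166.1, 204.7]
tcp_rot: [0.691, -0.155, 0.155, -0.689]
ft_force: [-0.7, 0.2, 0.1]
finger_gap: 93.9
clock: 1.4
ee_pos: [482.7, 167.1, 204.3]
tcp_rot: [0.691, -0.155, 0.154, -0.689]
ft_force: [-0.7, 0.7, 0.8]
finger_gap: 94.3
[482.73905524 167.13329653 204.3085504 ] [ 0.019 -0.006  0.001 -0.005  0.002 -0.004]
[[ 9.047e-01 -1.700e-03  4.260e-01]
 [-4.260e-01 -2.000e-03  9.047e-01]
 [-7.000e-04 -1.000e+00 -2.500e-03]]
```

View pics/w1.png

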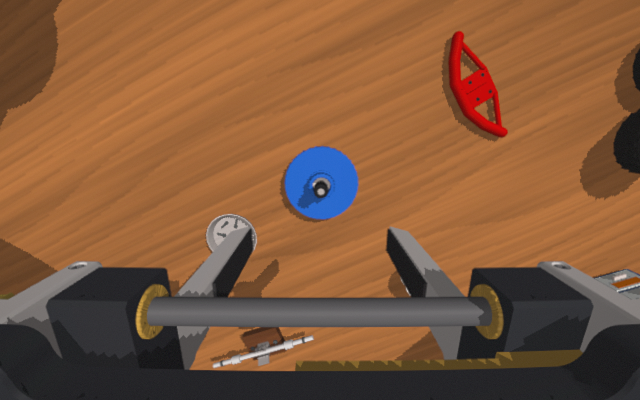

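The wrist view shows the cap at about (321,184), the knob top at (320,190), and the dish at (231,234). I'll take a second wrist view shifted along tool x and triangulate the knob.

```bash
python3 -m crank '[[-0.03,0.01,0,0],[-0.06,0.03,0,0],[-0.06,0.05,0,0],[-0.06,0.06,0,0],[-0.06,0.06,0,0],[-0.06,0.06,0,0]]'
cat >> h.py <<'E'
def tri(pairs):
    A=np.zeros((3,3));b=np.zeros(3)
    for fn,uv in pairs:
        o,v=rays(fn,uv);v=v[0]/np.linalg.norm(v[0]);M=np.eye(3)-np.outer(v,v);A+=M;b+=M@o
    return np.linalg.solve(A,b)
E
python3 - <<'E'
from h import *
snap('wrist','w2')
from scipy.optimize import least_squares
def fitc(P):
    r=least_squares(lambda q:np.hypot(P[:,0]-q[0],P[:,1]-q[1])-q[2],[*P[:,:2].mean(0),50],loss='soft_l1',f_scale=2);return r.x.round(2),np.abs(r.fun).mean().round(2)
out=[]
for fn in('w1','w2'):
    im,d,K,k1,T,s=load(fn); print(s['ee_pos'])
    hsv=cv2.cvtColor(im,cv2.COLOR_RGB2HSV); m=cv2.inRange(hsv,(100,120,40),(130,255,255))
    m[260:]=0
    cs=cv2.findContours(m,cv2.RETR_EXTERNAL,cv2.CHAIN_APPROX_NONE)[0]; c=max(cs,key=cv2.contourArea)[:,0]
    e=cv2.fitEllipse(c); print(fn,e)
    for z in(2,17): print(z,fitc(onz(fn,c,z)))
    x,y=map(int,e[0]); a=im[y-60:y+60,x-60:x+60]; print('crop origin',x-60,y-60)
    cv2.imwrite(f'pics/{fn}c.png',cv2.resize(a[:,:,::-1],None,fx=5,fy=5))
    ys,xs=np.mgrid[y-60:y+60,x-60:x+60]; P=dep(fn,np.c_[xs.ravel(),ys.ravel()])
    for lo,hi in((50,75),(26,40),(10,24)):
        q=P[(P[:,2]>lo)&(P[:,2]<hi)]; print(lo,len(q),np.median(q,0).round(1),(q.min(0)+q.max(0)).round(1)/2,(q.max(0)-q.min(0)).round(1))
E
```

```text
clock: 1.95
ee_pos: [428.3, 193.4, 144.6]
tcp_rot: [0.691, -0.154, 0.153, -0.689]
ft_force: [0.3, 0.5, 0.3]
finger_gap: 94.0
[482.73905524 167.13329653 204.3085504 ]
w1 ((320.9320068359375, 182.47068786621094), (71.19640350341797, 71.93336486816406), 85.8210220336914)
2 (array([483.05, 167.2 ,  50.83]), np.float64(0.33))
17 (array([480.34, 168.43,  48.84]), np.float64(0.32))
crop origin 260 122
50 173 [480.2 168.5  58.5] [480.85 168.35  55.35] [17.6 17.1 10.5]
26 254 [476.6 172.8  31.3] [480.75 169.1   32.85] [34.8 34.6 13.6]
10 3704 [476.9 170.9  16.7] [480.3 169.4  17. ] [99.8 99.9 13.7]
[428.27013899 193.4236495  144.58878615]
w2 ((320.51416015625, 232.3538360595703), (59.83748245239258, 86.70686340332031), 89.91301727294922)
2 (array([474.35, 171.34,  43.9 ]), np.float64(8.52))
17 (array([468.96, 173.84,  41.85]), np.float64(8.13))
crop origin 260 172
50 244 [479.1 168.9  58.5] [480.7  168.05  55.55] [17.8 17.5 10.7]
26 342 [474.  173.6  31.4] [480.45 169.    32.8 ] [35.1 34.7 13.3]
10 4403 [474.5 173.3  16.8] [480.85 169.1   17.05] [100.6 100.   13.8]
```

```bash
python3 -c "
import cv2,numpy as np
cv2.imwrite('pics/wc.png',cv2.resize(np.hstack([cv2.imread('pics/w1c.png'),cv2.imread('pics/w2c.png')]),(800,400)))"
```

```text
(no output)
```

View pics/wc.png

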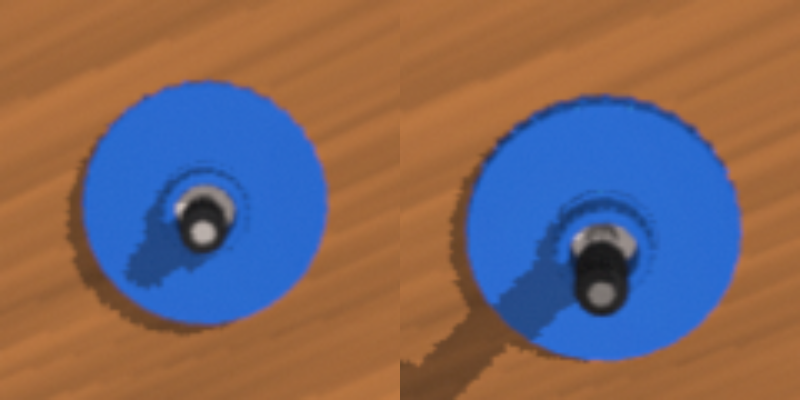

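Both crops show the knob's grey-glinting top: in w1 at crop (203,228), full pixel (320.9,190.4), and in w2 at crop (201,292), full pixel (320.3,259.6). I'll triangulate these and work out the move.

```bash
python3 - <<'E'
from h import *
p=tri([('w1',(320.9,190.4)),('w2',(320.3,259.6))]);print(p)
for f,uv in(('w1',(320.9,190.4)),('w2',(320.3,259.6))): print(onz(f,uv,59))
print('top/side tri',tri([('top0',(245.8,225.6)),('side0',(290.7,167.5))]))
s=robot.sense();T=T_tool(s)
for z in(80,36): print(np.array([480.7,168.2,z])-s['ee_pos'],T[:3,:3].T@(np.array([480.7,168.2,z])-s['ee_pos']))
E
```

```text
[479.55609627 168.66939744  62.36510207]
[[480.24063053 168.35314999  59.        ]]
[[481.10234026 167.94962058  59.        ]]
top/side tri [483.31250436 163.70084551  58.28220462]
[ 51.47219757 -25.16296403 -65.37107004] [57.22658194 65.42458659 -0.82490535]
[  51.47219757  -25.16296403 -109.37107004] [ 57.18643162 109.42452169  -0.76087809]
```

The knob sits at (480.7,168.2) and its top measures 58.5 mm by depth and 62 mm by triangulation; the text says 59. I'll aim the TCP at z≈36, which keeps the fingertips about 4 mm above the neck.

```bash
python3 -m crank '[[0.03,0,0,0],[0.057,0,-0.001,0],[0.057,0.02,-0.001,0],[0.057,0.045,-0.001,0],[0.057,0.07,-0.001,0],[0.057,0.09,-0.001,0],[0.057,0.103,-0.001,0],[0.057,0.109,-0.001,0],[0.057,0.109,-0.001,0],[0.057,0.109,-0.001,0]]'
python3 - <<'E'
from h import *
snap('wrist','w3');snap('side','s3');s=robot.sense();print(s['ee_pos'],s['ft_force'])
a=load('s3')[0][120:230,230:350]; b=load('w3')[0]
cv2.imwrite('pics/g3.png',np.vstack([cv2.resize(a,(440,400)),b[100:400,100:540][:300]])[:,:,::-1][:600] if 0 else cv2.resize(np.hstack([cv2.resize(a,(436,400)),b]),(800,297))[:,:,::-1])
E
```

```text
clock: 2.83
ee_pos: [481.9, 168.1, 37.5]
tcp_rot: [0.69, -0.153, 0.155, -0.69]
ft_force: [-0.3, 0.0, 0.3]
finger_gap: 93.9
[482.22560523 168.30340668  38.07469327] [-1.22152594  0.26097354  0.02428129]
```

View pics/g3.png

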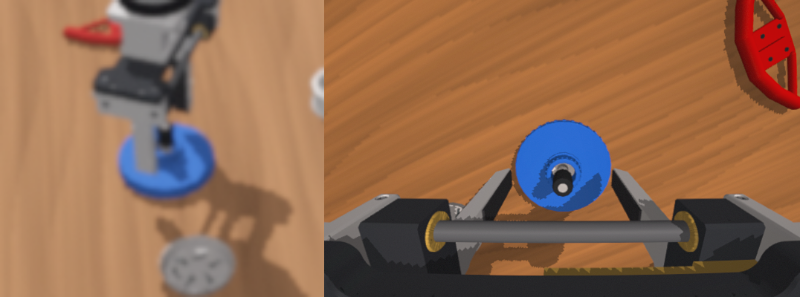

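The wrist view shows the knob midway between the fingers, with both fingers clear of the cap, and the side view agrees. I'll come down 2 mm more and close.

```bash
python3 -m crank '[[-0.001,0.002,0,0],[-0.001,0.002,0,0],[-0.001,0.002,0,0]]'
python3 -m crank '[[0,0,0,0],[0,0,0,0],[0,0,0,0],[0,0,0,0],[0,0,0,0],[0,0,0,0],[0,0,0,0],[0,0,0,0],[0,0,0,0],[0,0,0,0],[0,0,0,0],[0,0,0,0]]' 0.0 30
python3 -m crank '[[0,0,0,0],[0,0,0,0],[0,0,0,0],[0,0,0,0]]'
```

```text
clock: 3.18
ee_pos: [481.9, 168.9, 36.8]
tcp_rot: [-0.69, 0.152, -0.156, 0.69]
ft_force: [-0.5, -0.5, -0.1]
finger_gap: 94.0
clock: 4.18
ee_pos: [481.9, 168.9, 36.8]
tcp_rot: [-0.69, 0.152, -0.156, 0.69]
ft_force: [0.5, 1.3, -2.4]
finger_gap: 17.5
clock: 4.52
ee_pos: [481.9, 169.0, 36.8]
tcp_rot: [-0.69, 0.152, -0.156, 0.69]
ft_force: [0.9, 1.5, -1.0]
finger_gap: 17.2
```

```bash
python3 -m crank '[[0,-0.004,0,0],[0,-0.01,0,0],[0,-0.018,0,0],[0,-0.028,0,0],[0,-0.038,0,0],[0,-0.05,0,0],[0,-0.062,0,0],[0,-0.074,0,0],[0,-0.086,0,0],[0,-0.096,0,0],[0,-0.104,0,0],[0,-0.108,0,0]]'
python3 -m crank '[[0,0,0,0],[0,0,0,0],[0,0,0,0]]'
python3 - <<'E'
from h import *
snap('wrist','w4');snap('side','s4');snap('top','t4');s=robot.sense();print(s['ee_pos'],s['ft_force'],T_tool(s)[:3,:3].round(3))
a=load('s4')[0][80:200,230:350]; b=load('w4')[0]
cv2.imwrite('pics/g4.png',cv2.resize(np.hstack([cv2.resize(a,(400,400)),b]),(800,308))[:,:,::-1])
E
```

```text
clock: 5.52
ee_pos: [482.3, 169.2, 146.7]
tcp_rot: [-0.69, 0.151, -0.157, 0.691]
ft_force: [0.3, -0.9, -1.9]
finger_gap: 17.0
clock: 5.77
ee_pos: [481.8, 169.1, 146.2]
tcp_rot: [-0.69, 0.151, -0.156, 0.691]
ft_force: [0.2, -0.1, -1.9]
finger_gap: 17.0
[481.66972375 169.09758974 145.86587286] [-0.19173297  0.78745715 -2.6496212 ] [[ 0.905  0.006  0.425]
 [-0.425 -0.001  0.905]
 [ 0.006 -1.     0.002]]
```

View pics/g4.png

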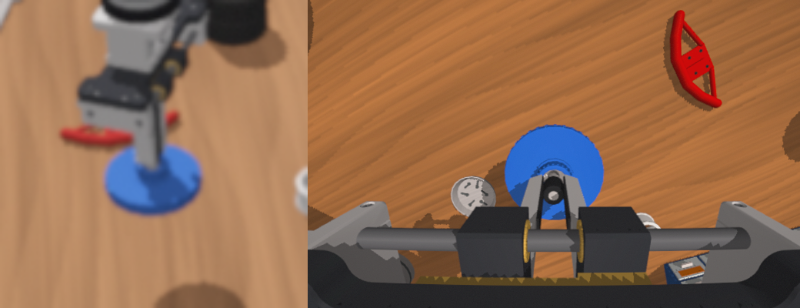

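The side and wrist views show the cap resting flush round the knob in the fingers, with the dish at the left and both lids off the table. The wrist reads about 2.3 N down, which matches 0.23 kg. Next I'll check the cap's tilt and offset, and the way to the pot.

```bash
python3 - <<'E'
from h import *
s=robot.sense();T=T_tool(s);print(s['joint_positions'].round(3))
for fn in('w4','t4','s4'):
    im,d,K,k1,Tc,_=load(fn); hsv=cv2.cvtColor(im,cv2.COLOR_RGB2HSV); m=cv2.inRange(hsv,(105,120,60),(125,255,255))
    if fn!='w4':
        w=np.zeros_like(m); x,y=((250,225) if fn=='t4' else (290,155)); w[y-60:y+60,x-60:x+60]=1; m*=w
    ys,xs=np.nonzero(cv2.erode(m,np.ones((3,3))))
    P=dep(fn,np.c_[xs,ys]); 
    P=P[(P[:,2]>90)&(P[:,2]<150)&(np.hypot(P[:,0]-482,P[:,1]-169)<56)]
    zm=np.median(P[:,2]); P2=P[abs(P[:,2]-zm)<5]
    A=np.c_[P2[:,:2]-[482,169],np.ones(len(P2))]; q=np.linalg.lstsq(A,P2[:,2],rcond=None)[0]
    print(fn,len(P2),'plane slope,z',q.round(4),'extent mid',((P.min(0)+P.max(0))/2).round(1))
p=np.array([567.3,-211.6])
t=np.array([*p,146])+120*T[:3,0]; t[2]=146
print(t,T[:3,:3].T@(t-s['ee_pos']))
E
```

```text
[ 0.169  0.125  1.766 -0.002  1.245 -0.963]
w4 7738 plane slope,z [ 2.100000e-03 -7.000000e-04  1.263423e+02] extent mid [479.5 169.  131.2]
t4 150 plane slope,z [ 1.62000e-02 -7.90000e-03  1.25038e+02] extent mid [509.4 152.9 126.3]
s4 463 plane slope,z [ 5.100000e-03 -8.300000e-03  1.247557e+02] extent mid [481.  162.4 129.5]
[ 675.93561537 -262.5687847   146.        ] [ 359.21498911    1.30392852 -308.28234596]
```

Level to within 0.1° by the wrist depth. I'll travel to a viewing spot where the pot lies 120 mm toward tool −x.

```bash
python3 -m crank '[[0.004,0,-0.0035,0],[0.012,0,-0.01,0],[0.024,0,-0.0205,0],[0.039,0,-0.0335,0],[0.055,0,-0.047,0],[0.073,0,-0.0625,0],[0.091,0,-0.078,0],[0.109,0,-0.0935,0],[0.127,0,-0.109,0],[0.143,0,-0.1225,0],[0.157,0,-0.1345,0],[0.166,0,-0.1425,0]]'
python3 -m crank '[[0.01,0,-0.0085,0],[0.024,0,-0.0205,0],[0.04,0,-0.0345,0],[0.058,0,-0.05,0],[0.077,0,-0.066,0],[0.096,0,-0.0825,0],[0.115,0,-0.0985,0],[0.134,0,-0.115,0],[0.153,0,-0.131,0],[0.17,0,-0.1455,0],[0.183,0,-0.157,0],[0.19,0,-0.163,0]]'
python3 -m crank '[[0,0,0,0],[0,0,0,0],[0,0,0,0],[0,0,0,0]]'
python3 - <<'E'
from h import *
snap('wrist','w5');s=robot.sense();print(s['ee_pos'],s['ft_force'],s['joint_positions'].round(2),T_tool(s)[:3,:3].round(3))
E
```

```text
clock: 6.92
ee_pos: [572.2, -33.3, 146.3]
tcp_rot: [0.69, -0.152, 0.157, -0.69]
ft_force: [-0.2, -0.1, -3.0]
finger_gap: 17.2
clock: 7.92
ee_pos: [674.7, -264.6, 146.6]
tcp_rot: [0.69, -0.153, 0.157, -0.69]
ft_force: [-0.1, -0.7, -3.0]
finger_gap: 17.3
clock: 8.25
ee_pos: [674.4, -263.2, 146.4]
tcp_rot: [0.69, -0.153, 0.157, -0.69]
ft_force: [-0.3, 0.8, -1.7]
finger_gap: 17.1
[ 674.49230041 -263.25937187  146.6348161 ] [ 0.00710411 -0.41721793 -1.8433852 ] [-0.49  0.56  1.19  0.    1.39 -1.62] [[ 0.904  0.006  0.427]
 [-0.427 -0.002  0.904]
 [ 0.006 -1.     0.001]]
```

View pics/w5.png

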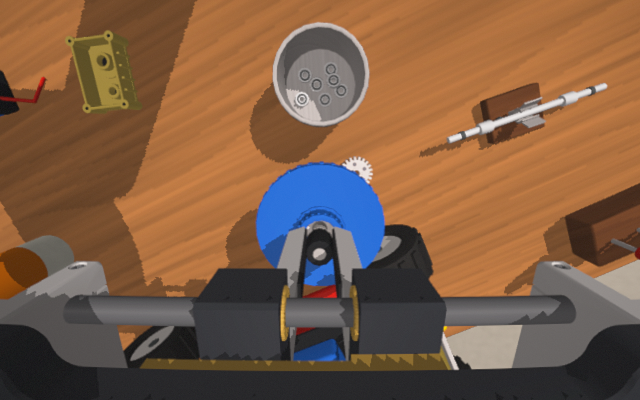

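The wrist view shows the pot clear at (321,74), the idler at (357,171) just past the cap's edge, and the cap still flush. I'll measure the rim here and again from 40 mm further back.

```bash
python3 -m crank '[[-0.006,0,0,0],[-0.015,0,0,0],[-0.024,0,0,0],[-0.03,0,0,0],[-0.03,0,0,0],[-0.03,0,0,0],[-0.03,0,0,0]]'
python3 - <<'E'
from h import *
from scipy.optimize import least_squares
def fitc(P):
    r=least_squares(lambda q:np.hypot(P[:,0]-q[0],P[:,1]-q[1])-q[2],[*P[:,:2].mean(0),40],loss='soft_l1',f_scale=1);return r.x.round(2),np.abs(r.fun).mean().round(2)
snap('wrist','w6')
tp=[]
for fn in('w5','w6'):
    im,d,K,k1,T,s=load(fn); print(s['ee_pos'])
    ys,xs=np.mgrid[0:165,240:420]; uv=np.c_[xs.ravel(),ys.ravel()]; P=dep(fn,uv)
    m=((P[:,2]>60)&(P[:,2]<78)&(np.hypot(P[:,0]-567,P[:,1]+212)<50))
    z=np.median(P[m][:,2][(P[m][:,2]>66)]); print('rim depth z',z,len(P[m]))
    M=((P[:,2]>66)&m).reshape(ys.shape).astype(np.uint8)*255
    M=cv2.morphologyEx(M,cv2.MORPH_CLOSE,np.ones((3,3)))
    cs,h=cv2.findContours(M,cv2.RETR_CCOMP,cv2.CHAIN_APPROX_NONE)
    for c in sorted(cs,key=cv2.contourArea)[-2:]:
        c=c[:,0]+[240,0]; e=cv2.fitEllipse(c.astype(np.float32)); print(e[0],e[1]); print('   circ on 70',fitc(onz(fn,c,70.)))
    tp.append((fn,e[0]))
print('tri outer',tri(tp))
s=robot.sense();T=T_tool(s); print(s['ee_pos'],T[:3,:3].T@(np.array([567,-211.6,146])-s['ee_pos']))
E
```

```text
clock: 8.88
ee_pos: [647.7, -250.4, 146.8]
tcp_rot: [0.69, -0.152, 0.157, -0.69]
ft_force: [-0.1, 1.2, -2.3]
finger_gap: 17.3
[ 674.36758312 -263.20445152  146.43360643]
rim depth z 69.59333346932425 1832
(320.33660888671875, 74.7417221069336) (87.28044891357422, 93.1047134399414)
   circ on 70 (array([ 567.15, -213.09,   37.43]), np.float64(0.27))
(320.3603515625, 73.75883483886719) (95.65690612792969, 102.20255279541016)
   circ on 70 (array([ 566.68, -212.85,   41.03]), np.float64(0.24))
[ 647.66556119 -250.44251798  146.83552078]
rim depth z 69.58531289527166 1705
(320.1898498535156, 109.79667663574219) (84.33460998535156, 88.79700469970703)
   circ on 70 (array([ 566.61, -212.84,   37.47]), np.float64(0.25))
(320.1505126953125, 109.1768569946289) (92.29840087890625, 97.44188690185547)
   circ on 70 (array([ 566.36, -212.76,   41.05]), np.float64(0.27))
tri outer [ 564.74040387 -211.95297355   66.3838978 ]
[ 647.73136114 -250.57756225  146.74226215] [-89.6475799    0.15166661   0.80149793]
```

The wrist puts the pot rim at (566.7,-212.9), z 69.6, with outer radius 41 and bore radius 37.5, so the sizes agree. To cancel calibration bias I'll measure the held knob in the same wrist picture.

```bash
python3 - <<'E'
from h import *
im,d,K,k1,T,s=load('w6')
Tt=T_tool(s)
a=im[150:300,230:410]; cv2.imwrite('pics/w6c.png',cv2.resize(a,None,fx=4,fy=4,interpolation=2)[:,:,::-1])
ys,xs=np.mgrid[225:275,300:342]; uv=np.c_[xs.ravel(),ys.ravel()]; P=(dep('w6',uv)-Tt[:3,3])@Tt[:3,:3]
m=(np.abs(P[:,2])<8.5)&(P[:,1]>-30)&(P[:,1]<-18)
q=P[m];print(len(q),np.median(q,0),q.min(0),q.max(0)); u=uv[m]; print(u.min(0),u.max(0))
# cap outline in tool frame at its skirt height / plate
hsv=cv2.cvtColor(im,cv2.COLOR_RGB2HSV); mm=cv2.inRange(hsv,(100,120,40),(130,255,255)); mm[225:]=0
c=max(cv2.findContours(mm,cv2.RETR_EXTERNAL,cv2.CHAIN_APPROX_NONE)[0],key=cv2.contourArea)[:,0]
c=c[(c[:,1]<222)]
from scipy.optimize import least_squares
hull=cv2.convexHull(c)[:,0]
for z in(146.7-36.5+17,):
    Q=(onz('w6',hull[hull[:,1]<215],z)-Tt[:3,3])@Tt[:3,:3]
    r=least_squares(lambda p:np.hypot(Q[:,0]-p[0],Q[:,2]-p[1])-50,[0,0],loss='soft_l1');print('cap ctr tool x,z',r.x,np.abs(r.fun).max())
print('pot tool',(np.array([566.7,-212.9,70])-Tt[:3,3])@Tt[:3,:3])
E
```

```text
623 [ -1.5946843  -21.92159383  -0.33241861] [ -9.2683228  -29.99111553  -8.48491762] [  8.82835089 -18.06591831   8.42967218]
[308 238] [336 265]
cap ctr tool x,z [-1.42428678 -0.87547583] 1.0315274823166547
pot tool [-89.75571024  76.23675503  -0.65549271]
```

View pics/w6c.png

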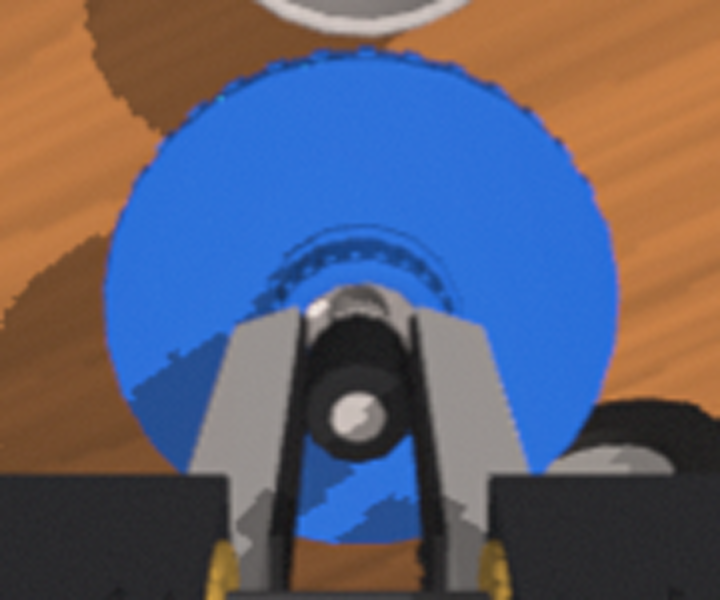

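The crop shows the knob top at (320,252) in the full image, midway between the fingers, with the cap concentric round it. In the tool frame the knob is at about x −1 and z −0.4, so the pot is −89 mm in x and about 0 in z from it.

```bash
python3 -m crank '[[-0.005,0,0,0],[-0.013,0,0,0],[-0.024,0,0,0],[-0.037,0,0,0],[-0.05,0,0,0],[-0.063,0,0,0],[-0.074,0,0,0],[-0.083,0,0,0],[-0.088,0,0,0],[-0.089,0,0,0],[-0.089,0,0,0],[-0.089,0,0,0]]'
python3 -m crank '[[0,0,0,0],[0,0,0,0],[0,0,0,0]]'
python3 - <<'E'
from h import *
snap('side','s7');snap('top','t7');ss=[robot.sense()];T=T_tool(ss[0]);print(ss[0]['ee_pos'],T[:3,:3].round(4),ss[0]['ft_force'])
a=load('s7')[0][170:330,270:430];b=load('t7')[0][130:250,340:460]
cv2.imwrite('pics/g7.png',np.hstack([cv2.resize(a,(400,400)),cv2.resize(b,(400,400))])[:,:,::-1])
print(T[:3,:3].T@(np.array([566.7,-212.9,0])-ss[0]['ee_pos']))
E
```

```text
clock: 9.93
ee_pos: [567.7, -212.9, 146.4]
tcp_rot: [0.69, -0.152, 0.157, -0.69]
ft_force: [-0.2, 0.5, -2.0]
finger_gap: 17.2
clock: 10.18
ee_pos: [568.1, -213.1, 146.4]
tcp_rot: [0.69, -0.152, 0.157, -0.69]
ft_force: [-0.2, 0.5, -2.1]
finger_gap: 17.7
[ 567.92580744 -212.99929917  146.31196706] [[ 9.043e-01  7.200e-03  4.268e-01]
 [-4.268e-01 -2.400e-03  9.044e-01]
 [ 7.600e-03 -1.000e+00  9.000e-04]] [-0.27441394  0.22359266 -2.91444006]
[ -2.25808876 146.29863834  -0.56002138]
```

View pics/g7.png

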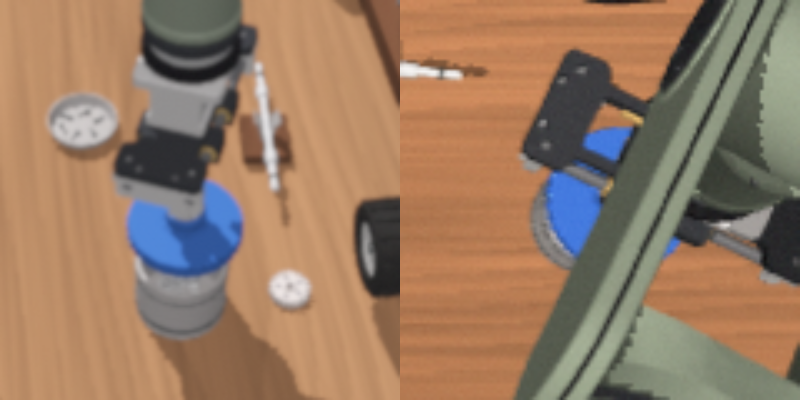

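The lids hang over the pot in the side view, flush, with the idler clear to the right. I'll descend to just above the rim, then go in gently while watching force.

```bash
python3 -m crank '[[-0.001,0.004,0,0],[-0.001,0.01,0,0],[-0.001,0.017,0,0],[-0.001,0.024,0,0],[-0.001,0.03,0,0],[-0.001,0.034,0,0],[-0.001,0.034,0,0],[-0.001,0.034,0,0]]'
python3 -m crank '[[0,0.002,0,0],[0,0.004,0,0],[0,0.006,0,0],[0,0.006,0,0],[0,0.006,0,0]]'
python3 -m crank '[[0,0.001,0,0],[0,0.003,0,0],[0,0.004,0,0],[0,0.004,0,0],[0,0.004,0,0]]'
```

```text
clock: 10.95
ee_pos: [567.0, -212.5, 111.8]
tcp_rot: [0.69, -0.152, 0.157, -0.69]
ft_force: [0.2, 0.3, -2.3]
finger_gap: 17.4
clock: 11.37
ee_pos: [566.9, -212.5, 105.7]
tcp_rot: [0.69, -0.152, 0.157, -0.69]
ft_force: [0.1, 0.4, -2.3]
finger_gap: 17.6
clock: 11.78
ee_pos: [566.9, -212.4, 101.5]
tcp_rot: [0.69, -0.152, 0.157, -0.69]
ft_force: [-0.5, 0.2, -2.4]
finger_gap: 17.2
```

The plug is about 5 mm into the bore with no added force.

```bash
python3 -m crank '[[0,0.001,0,0],[0,0.002,0,0],[0,0.003,0,0],[0,0.003,0,0],[0,0.003,0,0]]'
python3 -m crank '[[0,0.001,0,0],[0,0.0015,0,0],[0,0.0015,0,0],[0,0.0015,0,0]]'
python3 -m crank '[[0,0.001,0,0],[0,0.001,0,0],[0,0.001,0,0]]'
```

```text
clock: 12.2
ee_pos: [566.8, -212.4, 98.4]
tcp_rot: [0.69, -0.153, 0.157, -0.69]
ft_force: [-0.2, -0.4, -2.2]
finger_gap: 17.5
clock: 12.53
ee_pos: [566.8, -212.4, 96.8]
tcp_rot: [0.69, -0.153, 0.157, -0.69]
ft_force: [-0.5, 0.0, -2.4]
finger_gap: 17.4
clock: 12.78
ee_pos: [566.9, -212.5, 96.8]
tcp_rot: [0.69, -0.152, 0.157, -0.69]
ft_force: [-2.1, 2.8, 6.0]
finger_gap: 17.1
```

Contact came at TCP z 96.8, as expected, with about 8 N of force change. I'll check the cap height by picture before letting go.

```bash
python3 - <<'E'
from h import *
snap('wrist','w8');snap('side','s8');print(robot.sense()['ft_force'])
for fn in('w8','s8'):
    im,d,K,k1,Tc,_=load(fn); hsv=cv2.cvtColor(im,cv2.COLOR_RGB2HSV); m=cv2.inRange(hsv,(105,120,60),(125,255,255))
    ys,xs=np.nonzero(cv2.erode(m,np.ones((3,3))))
    P=dep(fn,np.c_[xs,ys]); P=P[(abs(P[:,2]-77)<12)&(np.hypot(P[:,0]-567,P[:,1]+212.5)<56)]
    zm=np.median(P[:,2]); P2=P[abs(P[:,2]-zm)<4]
    q=np.linalg.lstsq(np.c_[P2[:,:2]-[567,-212.5],np.ones(len(P2))],P2[:,2],rcond=None)[0]
    print(fn,len(P2),q.round(4))
a=load('s8')[0][200:320,280:400]; b=load('w8')[0]
cv2.imwrite('pics/g8.png',cv2.resize(np.hstack([cv2.resize(a,(400,400)),b]),(800,308))[:,:,::-1])
E
```

```text
[-3.39657897  1.76349588  4.59053184]
w8 7734 [-5.00000e-04 -1.80000e-03  7.69103e+01]
s8 717 [-2.50000e-03  7.30000e-03  7.62367e+01]
```

View pics/g8.png

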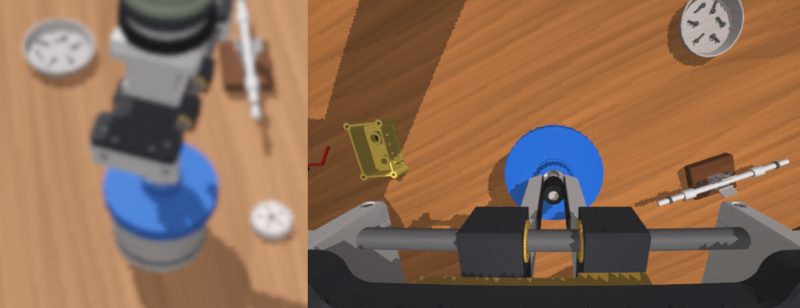

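The cap's plate stands at 76.9 mm (77 expected) and is level, so both lids are home. I'll let go.

```bash
python3 -m crank '[[0,0,0,0],[0,0,0,0],[0,0,0,0],[0,0,0,0],[0,0,0,0],[0,0,0,0],[0,0,0,0],[0,0,0,0],[0,0,0,0],[0,0,0,0],[0,0,0,0],[0,0,0,0]]' 0.075
python3 -m crank '[[0,0,0,0],[0,0,0,0],[0,0,0,0],[0,0,0,0]]'
python3 - <<'E'
from h import *
snap('wrist','w9');snap('side','s9');s=robot.sense();print(s['ft_force'],s['ee_pos'])
Tt=T_tool(s)
for fn in('w9','s9'):
    im,d,K,k1,Tc,_=load(fn); hsv=cv2.cvtColor(im,cv2.COLOR_RGB2HSV); m=cv2.inRange(hsv,(105,120,60),(125,255,255))
    ys,xs=np.nonzero(cv2.erode(m,np.ones((3,3))))
    P=dep(fn,np.c_[xs,ys]); P=P[(abs(P[:,2]-77)<18)&(np.hypot(P[:,0]-567,P[:,1]+212.5)<56)]
    P2=P[abs(P[:,2]-77)<4]
    q=np.linalg.lstsq(np.c_[P2[:,:2]-[567,-212.5],np.ones(len(P2))],P2[:,2],rcond=None)[0]
    print(fn,len(P2),q.round(4),'ext mid',(P2.min(0)+P2.max(0))/2)
    n=P[P[:,2]>88]; print('neck top',len(n),np.median(n[:,2]),(n.min(0)+n.max(0))/2,n.max(0)-n.min(0), ((n.min(0)+n.max(0))/2-Tt[:3,3])@Tt[:3,:3])
a=load('s9')[0][200:320,280:400]; b=load('w9')[0]
cv2.imwrite('pics/g9.png',cv2.resize(np.hstack([cv2.resize(a,(400,400)),b]),(800,308))[:,:,::-1])
E
```

```text
clock: 13.88
ee_pos: [566.9, -212.5, 96.8]
tcp_rot: [0.69, -0.152, 0.157, -0.69]
ft_force: [-0.2, 0.1, 0.1]
finger_gap: 75.0
clock: 14.22
ee_pos: [566.9, -212.5, 96.8]
tcp_rot: [0.69, -0.152, 0.157, -0.69]
ft_force: [-0.5, 0.2, 0.8]
finger_gap: 75.3
[-0.0017471  -1.23941019  0.13784878] [ 566.9084656  -212.44004614   96.7773186 ]
w9 9395 [-7.00000e-04 -1.20000e-03  7.68941e+01] ext mid [ 565.39852612 -213.25407075   76.90937918]
neck top 646 91.44519726297452 [ 566.07145691 -212.74495763   90.81936027] [34.91811633 34.64997613  5.61364282] [-0.66354886  5.95346333 -0.63780823]
s9 566 [3.90000e-03 5.80000e-03 7.63998e+01] ext mid [ 564.83528813 -223.27724773   77.00911357]
neck top 2 88.65628492871605 [ 569.22846736 -227.79961414   88.65628493] [4.84461337 2.55006765 0.65916516] [  8.60199642   8.16354236 -12.90783325]
```

View pics/g9.png

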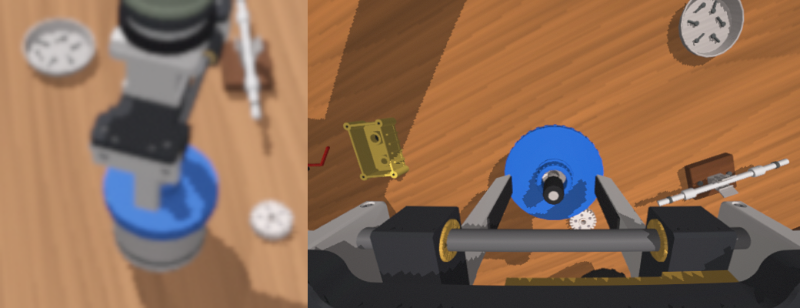

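Released: the force is zero and the lids are still home and level. The neck top is at 91.4, and the neck is centred within 0.7 mm of the tool axis. The wrist view shows it midway between the open fingers. I'll descend 17 mm to take the neck, stopping above the plate.

```bash
python3 -m crank '[[0,0.003,0,0],[-0.0005,0.007,-0.0005,0],[-0.0005,0.011,-0.0005,0],[-0.0005,0.014,-0.0005,0],[-0.0005,0.0165,-0.0005,0],[-0.0005,0.0165,-0.0005,0],[-0.0005,0.0165,-0.0005,0],[-0.0005,0.0165,-0.0005,0]]'
python3 -m crank '[[0,0,0,0],[0,0,0,0],[0,0,0,0],[0,0,0,0],[0,0,0,0],[0,0,0,0],[0,0,0,0],[0,0,0,0],[0,0,0,0],[0,0,0,0],[0,0,0,0],[0,0,0,0]]' 0.0 15
python3 -m crank '[[0,0,0,0],[0,0,0,0],[0,0,0,0]]'
```

```text
clock: 14.98
ee_pos: [566.5, -212.8, 80.3]
tcp_rot: [0.69, -0.152, 0.157, -0.69]
ft_force: [1.0, -0.5, -0.6]
finger_gap: 74.9
clock: 15.98
ee_pos: [566.5, -212.7, 80.4]
tcp_rot: [0.69, -0.152, 0.157, -0.69]
ft_force: [-1.3, -0.1, 1.4]
finger_gap: 34.0
clock: 16.23
ee_pos: [566.5, -212.7, 80.4]
tcp_rot: [0.69, -0.152, 0.157, -0.69]
ft_force: [0.7, 0.7, 0.2]
finger_gap: 34.3
```

It holds the 34 mm neck. I'll lift straight up, slowly at first, with a check.

```bash
python3 -m crank '[[0,-0.001,0,0],[0,-0.002,0,0],[0,-0.004,0,0],[0,-0.006,0,0],[0,-0.008,0,0],[0,-0.01,0,0],[0,-0.01,0,0],[0,-0.01,0,0]]'
python3 - <<'E'
from h import *
snap('wrist','w10');s=robot.sense();print(s['ft_force'],s['ee_pos'])
im,d,K,k1,Tc,_=load('w10')
hsv=cv2.cvtColor(im,cv2.COLOR_RGB2HSV); m=cv2.inRange(hsv,(105,120,60),(125,255,255))
ys,xs=np.nonzero(cv2.erode(m,np.ones((3,3)))); P=dep('w10',np.c_[xs,ys]); P2=P[(abs(P[:,2]-87)<4)&(np.hypot(P[:,0]-567,P[:,1]+212.5)<56)]
print(np.linalg.lstsq(np.c_[P2[:,:2]-[567,-212.5],np.ones(len(P2))],P2[:,2],rcond=None)[0].round(4))
cv2.imwrite('pics/w10c.png',cv2.resize(im[150:300,230:410],None,fx=4,fy=4)[:,:,::-1])
E
```

```text
clock: 16.9
ee_pos: [566.6, -212.8, 90.7]
tcp_rot: [0.69, -0.152, 0.157, -0.69]
ft_force: [-0.9, -1.1, -0.0]
finger_gap: 34.2
[-0.10608546  0.52273687 -0.27474997] [ 566.46103037 -212.72686484   90.4622372 ]
[ 0.00000e+00 -1.90000e-03  8.71666e+01]
```

View pics/w10c.png

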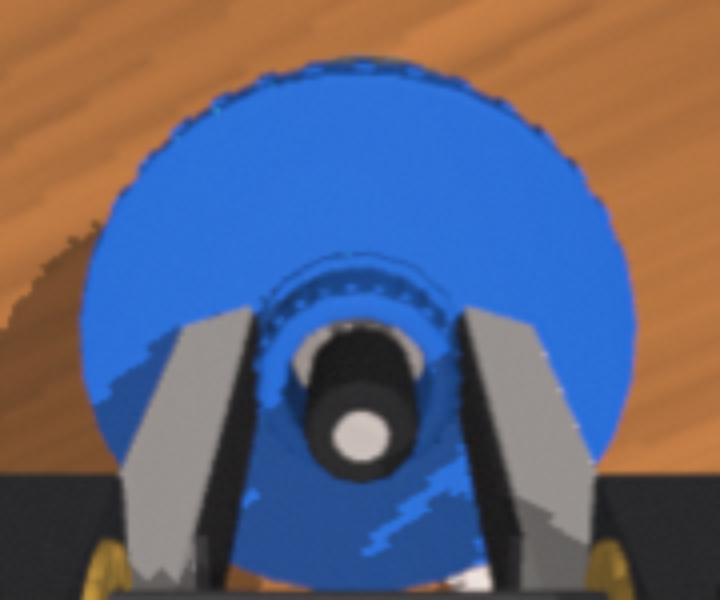

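The cap has come up 10 mm, level and alone; its plate is at 87.2. The knob is centred in the bore at crop (360,430). I'll continue up.

```bash
python3 -m crank '[[0,-0.003,0,0],[0,-0.008,0,0],[0,-0.015,0,0],[0,-0.023,0,0],[0,-0.031,0,0],[0,-0.039,0,0],[0,-0.047,0,0],[0,-0.055,0,0],[0,-0.063,0,0],[0,-0.07,0,0],[0,-0.076,0,0],[0,-0.079,0,0]]'
python3 -m crank '[[0,0,0,0],[0,0,0,0],[0,0,0,0],[0,0,0,0],[0,0,0,0]]'
python3 - <<'E'
from h import *
snap('wrist','w11');snap('side','s11');snap('top','t11');s=robot.sense();print(s['ft_force'],s['ee_pos'],s['qvel'].round(3))
im,d,K,k1,Tc,_=load('w11')
hsv=cv2.cvtColor(im,cv2.COLOR_RGB2HSV); m=cv2.inRange(hsv,(105,120,60),(125,255,255))
ys,xs=np.nonzero(cv2.erode(m,np.ones((3,3)))); P=dep('w11',np.c_[xs,ys]); P2=P[(abs(P[:,2]-166)<5)&(np.hypot(P[:,0]-567,P[:,1]+212.5)<56)]
print(len(P2),np.linalg.lstsq(np.c_[P2[:,:2]-[567,-212.5],np.ones(len(P2))],P2[:,2],rcond=None)[0].round(4))
a=load('s11')[0][170:330,260:420]; 
cv2.imwrite('pics/g11.png',cv2.resize(np.hstack([cv2.resize(a,(400,400)),im]),(800,308))[:,:,::-1])
ys,xs=np.mgrid[170:330,260:420]; P=dep('s11',np.c_[xs.ravel(),ys.ravel()])
P=P[(np.hypot(P[:,0]-567,P[:,1]+212.5)<48)];
q=P[(P[:,2]>66)&(P[:,2]<82)];print('disc',len(q),np.median(q,0)); q=P[(P[:,2]>95)&(P[:,2]<125)];print('knob',len(q),q.min(0),q.max(0))
E
```

```text
clock: 17.95
ee_pos: [566.4, -212.8, 170.8]
tcp_rot: [0.69, -0.152, 0.157, -0.69]
ft_force: [-0.3, 0.6, -0.5]
finger_gap: 34.3
clock: 18.37
ee_pos: [566.1, -212.6, 170.1]
tcp_rot: [0.69, -0.152, 0.157, -0.69]
ft_force: [-0.0, -0.5, -0.5]
finger_gap: 34.2
[-0.5202233   0.31156194 -1.16929824] [ 566.28332001 -212.72132556  170.42504219] [ 0.001 -0.002 -0.004  0.001  0.001  0.   ]
8676 [ 8.000000e-04 -2.400000e-03  1.666727e+02]
disc 647 [ 562.62435546 -223.96913885   72.92164768]Traceback (most recent call last):
  File "<stdin>", line 11, in <module>
    return umr_minimum(a, axis, None, out, keepdims, initial, where)
ValueError: zero-size array to reduction operation minimum which has no identity
```

View pics/g11.png

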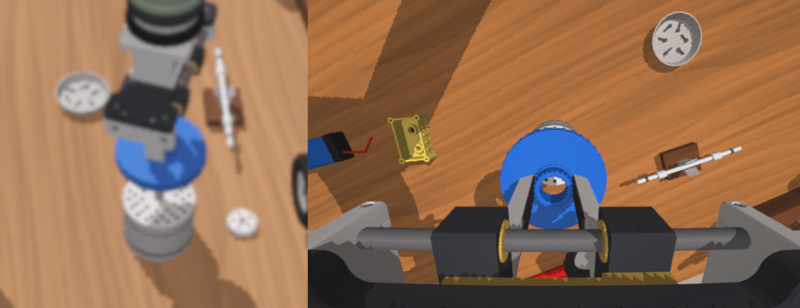

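View pics/t11.png

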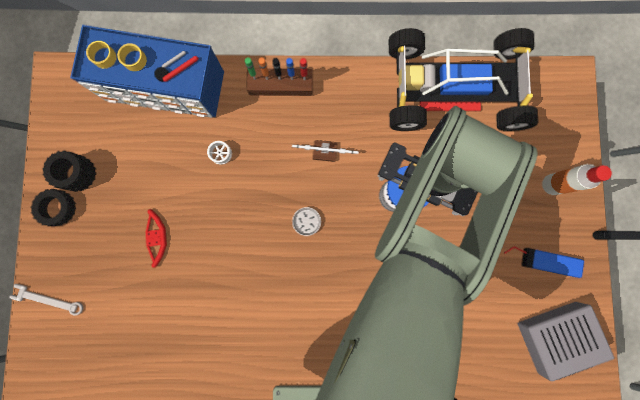

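View pics/s11.png

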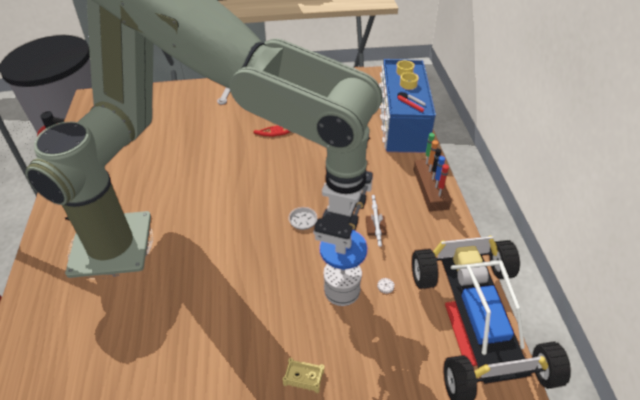

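The cap is level at 0.15°, with its lower edge at about 151.7 mm, well over the knob top at 119. The side view shows the perforated strainer flat on the pot at (342,281), with its disc at ~73 mm by depth (74 expected). The idler (386,285), gearbox (303,375), bumper and rim all look where they began. I'll hand in.

```bash
python3 -c "
from plant import robot
s=robot.sense();print(s['clock'],s['finger_gap'],s['qvel'].round(3));print(robot.sign_off())"
```

```text
18.5167 33.59233685038711 [ 0.001 -0.002 -0.004  0.001  0.001  0.   ]
the job is handed in; nothing more can be done
None
```

I carried both lids together to the pot by the knob and lowered them until they were fully home, then let go. I then lifted the blue cap straight off by its neck, and handed in at 18.5 s still holding it. The sign-off gives no verdict, so the following rests on my own measurements.

- **Lids home:** before release the cap's plate stood at 76.9 mm (77 expected) and was level. After release the force read zero and the lids had not moved.
- **Cap at the end:** it is level to about 0.15°, still, and gripped at 34 mm. Its lower edge is about 152 mm up; the top of the knob should be at 119 mm.
- **Strainer and pot:** the disc reads about 73 mm by side-camera depth (74 expected), and the pot stands where it was.
- **Car parts:** by eye they look unmoved in the last side and top pictures; I did not measure them again.

**Checks that disagreed or failed:**
- **Knob position:** at the start, the side camera put the knob up to about 4 mm from the wrist camera's position. I used the wrist camera for both the knob and the pot so its bias would cancel.
- **Knob height:** triangulating the knob top gave 62 mm, against 58.5 by depth and 59 in the text.
- **Pot rim height:** triangulating the pot rim gave 66 mm, against 69.6 by depth and 70 in the text.
- **Last knob check:** the side-view check of the knob found no points, because the cap hides it from that side.

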